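Clear, close and pin a clamshell mould

TASK

Take the spoiled plaster casting out of the open clamshell mould and drop it into the slatted reject crate, then close the mould's lid. Take the locking pin from its wooden block, push it down through the aligned holes of lid and lower half until its collar seats on the lid, and press it down so that the rubber buffers give way and the halves are fully shut. Finish still holding the pin and pressing it down, with the halves kept shut through the pin alone and no part of the robot touching the mould itself.

Things in the scene. Friction and masses are not known exactly. Their poses are not given: they have to be found in the camera images.
- mould: grey aluminium clamshell mould, bolted down; lower half 110 x 130 x 45 mm plus front tab. Origin: centre of its underside, on the work surface. Own x points from front tab to hinge (away from the robot), y along the hinge, z up. Recess 86 (x) by 100 (y) mm, floor 30 mm and rim 45 mm above the surface. Two rubber buffers on the rim's front corners stand up 4 mm
- mould_hole (a point): centre of the hole's mouth in the lower half's front tab, 45 mm above the surface, 73 mm in front of the mould's origin: vertical blind hole 13 mm wide, 42 mm deep, chamfered. The lid's tab (36 x 50 mm, 12 mm thick) has the same 13 mm hole, which lies over this one when the lid is shut; the top of the lid's tab is then 57 mm above the surface
- mould_hinge (a point): middle of the hinge line, on the mould at 55 mm behind its origin and 45 mm above the work surface; the line runs along the mould's y
- mould_lid (a joint): hinge angle in rad, buffers not squeezed: 0 = lid down on the buffers, 1.57 = upright, 1.95 = most open, leaning away from the robot; starts at 1.62 to 1.8. Hinge friction (0.2 N m) keeps the lid where it is left. It can be pushed shut with closed fingers on its outer face. It cannot shut over the casting. The lid really stands at mould_lid + 0.036 - lid_squeeze from flush
- lid_edge (a point): middle of the lid's free edge on its outer face. The lid is a shell 110 mm long (hinge line to free edge), 130 mm wide, outer face 23 mm from the parting plane (68 mm above the surface when shut); its tab with the hole sticks out of the free edge, hole 128 mm from the hinge line, 50 mm wide, its end 146 mm from the hinge line, its top 12 mm from the parting plane
- casting_mid (a point): centre of the spoiled casting, a loose white round plaster boss 40 mm tall, 44 mm wide at the foot, 36 mm at its waist (where this point lies) and 42 mm at the top; stands upright in the lower half's recess, 25 mm proud of the rim
- crate: slatted light wooden reject crate, open at the top, 130 (x) x 120 (y) x 60 mm, walls 6 mm, fixed. Origin: centre of its underside; z up
- pin_block: wooden block 60 x 60 x 50 mm, fixed, with an upright hole in which the locking pin stands. Origin: centre of its underside
- pin_handle (a point): middle of the handle of the loose steel locking pin (92 mm, own z up): handle 16 mm thick, 40 mm tall; below it a collar 28 mm wide, 6 mm thick (underside 26 mm below this point), then a 10 mm shaft 46 mm long with tapered tip. Parked, this point is 76 mm above the surface and must rise over 46 mm to free the pin; seated in the shut mould it is 83 mm above the surface
- lid_squeeze (a joint): squeeze of the springy rubber buffers, in rad of the lid: 0 = let go (the lid's hole then stands 4 to 5 mm above shut, and the holes still line up), 0.036 = buffers squeezed fully, halves flush. It springs back when let go; about 6 N down at the lid's hole squeezes it fully
There are look-alikes about, which are no part of the job. Of the things shaped like the part that bears casting_mid, the white one is meant.

How it is judged:
By the outcome, as a careful person would: the job done as asked, in the order asked, and still so for the second after the job is handed in, while the arm keeps its last pose, push and grip.
It also fails if it takes over 72 s, if anything falls off the work surface, if the arm or the gripper's body presses on something with over 40 N, if the wrist force passes 120 N, or if a joint passes its speed limit or range.

ROBOT

A 6-joint arm with a two-finger parallel gripper is mounted at the origin on a cart in front of the work surface, level with it; the furniture and walls round the work are solid. World frame = base frame: x ahead of the robot, y to its left, z up, the work surface at z = 0. Lengths are in m, angles in degrees, forces in N, time in s.
With the tool pointing down it reaches from about 0.25 to 0.725 m from the base axis. Payload 9.7 kg.
Tool frame: the origin (TCP) lies at the centre of the arm's flange, where the gripper is bolted on; the fingertips stand 173 mm ahead of it and the grasp point (between the pads) lies 155 mm ahead of it; z points along the fingers, y is the line along which they close (so a half turn about z gives the same grasp; the last joint's range is limited). The gripper opens to 85 mm and grips with 20 to 120 N. Pads are 22 mm wide; open, the fingers measure 114 mm over their backs; the gripper's body (76 mm by 85 mm) begins 54 mm behind the grasp point. The pads swing forward as they close: fully open they stand 13 mm farther back than shut.
Start: joints at [76.49, 4.979, 10.078, 95.1, 0, 90], TCP at [0.128, 0.535, 0.405] pointing down, gripper open.
Joint ranges: [-179.16, 179.16], [-48.56, 103.87], [-65.8, 70.77], [-126.05, 130.52], [-82.76, 87.17], [-180, 180]. Speed limits (degrees/s): [127.2, 127.2, 147.25, 180, 180, 180].

INTERFACE

Orientations are given as [roll, pitch, yaw] about the fixed x, y, z axes, in that order (R = Rz(yaw) Ry(pitch) Rx(roll)).
In Python, from workcell import monitor, camera, get_calibration, bot gives the robot as it stands.
- The arm moves only by the tool carry_out, never from a script. Its argument "targets" is text: rows parted by semicolons, each of 7 numbers parted by spaces: the shift along the tool's x, y, z in units of 0.04 m (1.0 is 0.04 m), then the turn, a rotation vector about the tool's x, y, z in units of 0.1 rad (1.0 is 0.1 rad), then the opening, from -1 (shut) to 1 (fully open), so that 0 is half open. A call has exactly 8 rows; each row shifts and turns the commanded pose from where the row before left it, along the tool's axes as they then stand; what a row does not reach is not made up. A row lasts 1/12 s, in which the tool goes at most 41.7 mm and 7.16 degrees, less where a joint would pass 70% of its speed; a pose out of reach is approached as far as the arm can. A call with a number of a shift or a turn outside -1 to 1 is refused whole. A call with a gripper value outside its range is refused whole. The fingers move at their own pace and stop on an object; "newtons" is the grip in N (left out, the last holds). Time passes only in rows, so rows that do not move let the fingers close, or fill a call up. It gives the time, the measured TCP pose, the force, the opening and the grip force at its end, in the units of the state.
- monitor.get_obs(): the state, without advancing time (a new reading comes with each control period).
- camera(name): name is "scene" or "top"; returns the picture (480x640x3 uint8, red, green, blue); there is no depth.
- get_calibration(name): a dict with "fx", "fy", "cx", "cy" (pixels), "D" ([k1, k2, p1, p2, k3] as OpenCV has them; the pictures are not rectified), "view" (4x4, takes a point from world to camera coordinates). Camera axes: x right, y down, z forward; pixel columns grow to the right and rows downward; lengths in m; the calibration is good to about 2 mm. A picture is of the moment at which its call begins. get_calibration takes no time and is no camera call.
- bot.job_done(): hands the job in; it is judged then, once.
The state is a dict: "time": time; "q": joint angles; "qd": joint speeds; "joint_efforts": joint torques, N m; "ee_pos": TCP position; "tcp_rot": TCP orientation; "wrist_force": force on the tool from outside, world axes, zero at the start; "torque": the same for the moment, N m; "opening": finger opening in m; "grasp_force": force on a finger pad.
Only numpy, scipy, OpenCV 4.12 (cv2) and the standard library are available. Lean on these libraries where they do the work, as an engineer would, in place of code of your own. Each camera call takes 0.05 s, during which the arm holds its last target. There are 200 camera calls.

## Working session

There is one attempt and no reset: what is moved stays moved. The work goes in short steps, Python scripts to look and compute and a tool call to move; the robot and the scene stay as the last step left them, time stands still between calls to the robot, and variables do not carry over. Pictures are saved under pics/ and viewed, at most 10 in all, crops included, and the job is handed in when it is done.

Besides the shell and the picture viewer there is one more tool, called after ">>>" as name(argument=value, ...), one argument or row to a line, values as JSON. carry_out: Moves the arm, as the interface text tells. Shifts and turns lie within -1 to 1; 1 stands for 0.04 m of shift or 0.1 rad of turn. Its arguments: {"type":"object","properties":{"targets":{"type":"string"},"newtons":{"type":"number"}},"required":["targets"]}

```bash
mkdir -p pics
python3 - <<'E'
from workcell import monitor,camera,get_calibration
import cv2
for n in("scene","top"):
    im=camera(n);cv2.imwrite(f"pics/{n}0.png",im[:,:,::-1]);c=get_calibration(n);print(n,c)
print(monitor.get_obs())
E
```

```text
scene {'fx': 440.52141097580926, 'fy': 440.52141097580926, 'cx': 324.06799953555463, 'cy': 250.0472898902128, 'D': array([-0.10252997,  0.        ,  0.        ,  0.        ,  0.        ]), 'view': array([[ 0.78225099, -0.62258832, -0.02161412, -0.30329422],
       [-0.44358294, -0.53230808, -0.72102863,  0.38517226],
       [ 0.43739863,  0.57361302, -0.69256808,  0.55738824],
       [ 0.        ,  0.        ,  0.        ,  1.        ]])}
top {'fx': 604.5917147430604, 'fy': 604.5917147430604, 'cx': 327.5345518358459, 'cy': 236.54719007956984, 'D': array([-0.09971453,  0.        ,  0.        ,  0.        ,  0.        ]), 'view': array([[ 0.04244178, -0.99909646,  0.00222482,  0.17041281],
       [-0.97126598, -0.04178128, -0.2343005 ,  0.53922527],
       [ 0.23418175,  0.00778324, -0.97216168,  0.94638551],
       [ 0.        ,  0.        ,  0.        ,  1.        ]])}
{'time': 0.1, 'q': array([7.64886317e+01, 5.00846386e+00, 1.00403039e+01, 9.50991198e+01,
       3.83410209e-04, 9.00006223e+01]), 'qd': array([-0.0316968 , -0.01483571,  0.08288833, -0.02699419, -0.05310191,
       -0.02434242]), 'joint_efforts': array([-1.56751652e-03, -5.21557724e+01,  4.65655553e+01,  1.59452349e-02,
        3.53927260e-05, -2.03097400e-06]), 'ee_pos': array([0.12850261, 0.53478763, 0.40406063]), 'tcp_rot': array([-1.79932720e+02, -3.82679255e-04,  1.66488009e+02]), 'wrist_force': array([ 0.81984244,  0.578118  , -0.87887207]), 'torque': array([-0.00720532, -0.00019536,  0.00799405]), 'grasp_force': 0.0, 'opening': 0.0855844817585059}
```

View pics/scene0.png

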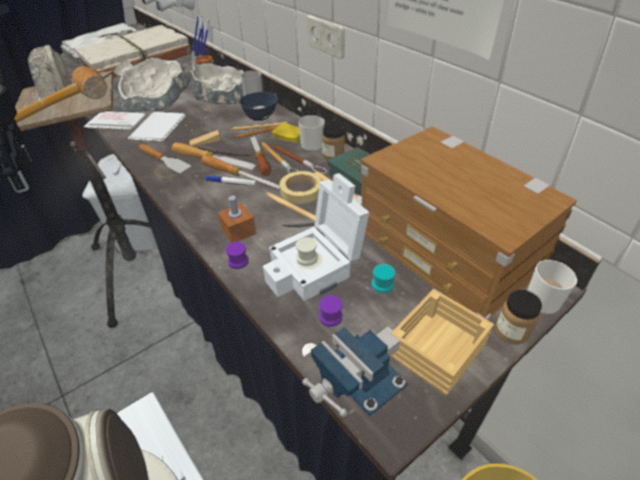

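View pics/top0.png

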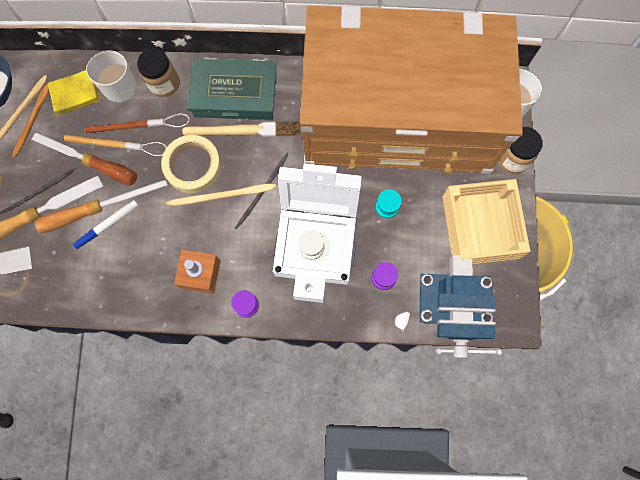

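The scene picture shows the mould at about (310,260), the pin block at (237,222) and the crate at (442,338). In the top picture the casting top is at (312,244), the tab hole at (309,289), the pin at (193,268) and the crate at (486,220). The purple and teal bosses are look-alikes. I'll zoom in for exact pixels.

Run:
```python
import cv2
a=cv2.imread("pics/top0.png")[155:310,165:365];cv2.imwrite("pics/tc.png",cv2.resize(a,None,fx=3.8,fy=3.8,interpolation=cv2.INTER_CUBIC))
a=cv2.imread("pics/scene0.png")[165:310,210:400];cv2.imwrite("pics/sc.png",cv2.resize(a,None,fx=4,fy=4,interpolation=cv2.INTER_CUBIC))
```

```text
(no output)
```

View pics/tc.png

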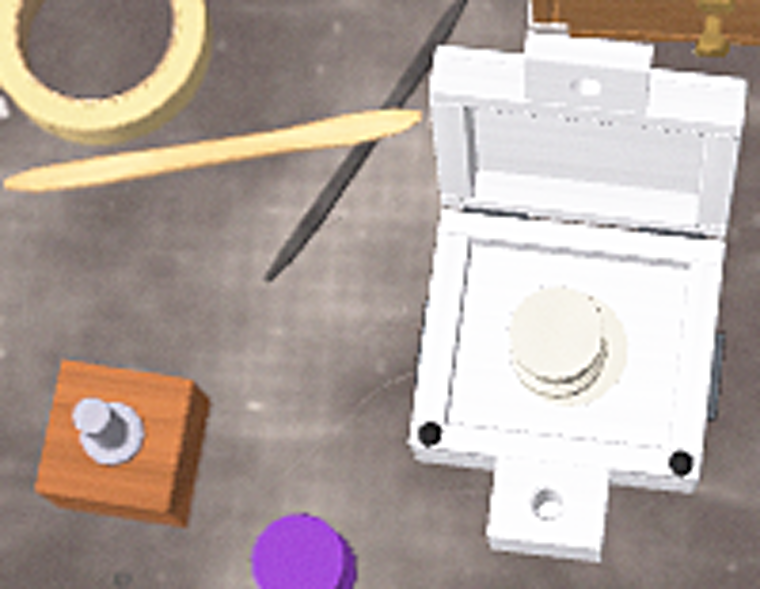

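View pics/sc.png

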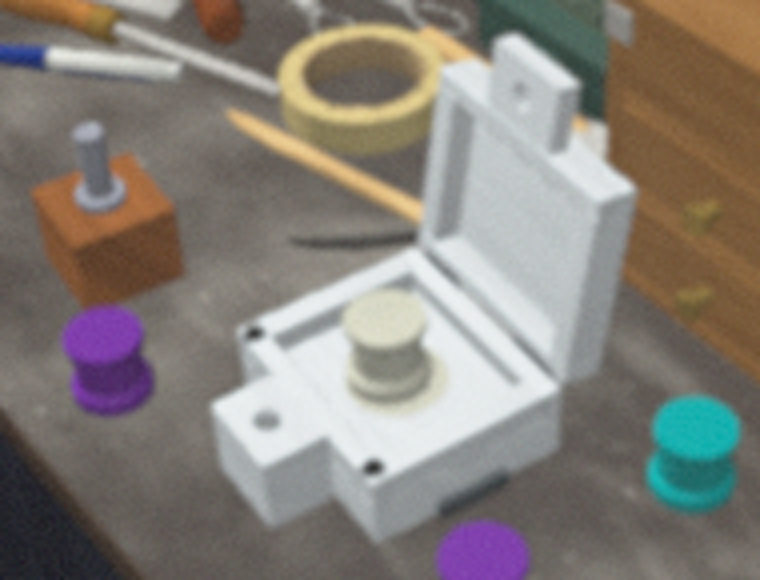

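The top crop shows the hole at (547,503), the buffers at (430,433) and (681,463), the casting top at (557,334) and the pin top at (93,415). The scene crop shows the hole at (266,420), the buffers at (254,333) and (373,467), the casting top at (384,322) and the pin top at (90,131).

```bash
cat > h.py <<'E'
import numpy as np,cv2
from workcell import get_calibration
C={n:get_calibration(n) for n in("top","scene")}
def ray(n,p):
    c=C[n];K=np.array([[c["fx"],0,c["cx"]],[0,c["fy"],c["cy"]],[0,0,1]])
    u=cv2.undistortPoints(np.array([[p]],float),K,c["D"])[0,0]
    R=c["view"][:3,:3];t=c["view"][:3,3]
    return -R.T@t,R.T@np.array([u[0],u[1],1])
def onz(n,p,z):
    o,d=ray(n,p);return o+d*(z-o[2])/d[2]
def tri(pt,ps):
    A=np.zeros((3,3));b=np.zeros(3)
    for n,p in(("top",pt),("scene",ps)):
        o,d=ray(n,p);d/=np.linalg.norm(d);M=np.eye(3)-np.outer(d,d);A+=M;b+=M@o
    return np.linalg.solve(A,b)
def proj(n,X):
    c=C[n];K=np.array([[c["fx"],0,c["cx"]],[0,c["fy"],c["cy"]],[0,0,1]])
    r=cv2.Rodrigues(c["view"][:3,:3])[0]
    return cv2.projectPoints(np.array(X,float).reshape(-1,1,3),r,c["view"][:3,3],K,c["D"])[0][:,0]
E
python3 - <<'E'
from h import *
np.set_printoptions(precision=4,suppress=True)
T=lambda u,v:((u+.5)/3.8-.5+165,(v+.5)/3.8-.5+155)
S=lambda u,v:((u+.5)/4-.5+210,(v+.5)/4-.5+165)
for nm,t,s,z in[("hole",(547,503),(266,420),.045),("bufL",(430,433),(254,333),.049),("bufR",(681,463),(373,467),.049),("cast",(557,334),(384,322),.07),("pintop",(93,415),(90,131),.096),("collar",(110,433),(100,190),.056)]:
    print(nm,onz("top",T(*t),z),onz("scene",S(*s),z),tri(T(*t),S(*s)))
for p in[(62,359),(193,381),(167,510),(38,490)]:print("blk",onz("top",T(*p),.05))
for p in[(443,208),(722,238)]:print("hinge",onz("top",T(*p),.045))
for p in[(443,190),(513,181),(528,258),(453,261)]:print("crate",onz("top",p,.06))
for p in[(408,440),(443,208),(722,238),(697,480)]:print("rim",onz("top",T(*p),.045))
E
```

```text
hole [0.448  0.2214 0.045 ] [0.446  0.2201 0.045 ] [0.4477 0.2217 0.0429]
bufL [0.4763 0.2744 0.049 ] [0.4735 0.2709 0.049 ] [0.4765 0.275  0.0445]
bufR [0.4677 0.1633 0.049 ] [0.4657 0.1596 0.049 ] [0.4683 0.1632 0.0442]
cast [0.5186 0.2198 0.07  ] [0.5161 0.2167 0.07  ] [0.5191 0.2202 0.066 ]
pintop [0.4691 0.4133 0.096 ] [0.469  0.4136 0.096 ] [0.469  0.4133 0.0962]
collar [0.4687 0.4146 0.056 ] [0.468  0.4139 0.056 ] [0.4687 0.4149 0.0551]
blk [0.5022 0.4407 0.05  ]
blk [0.4948 0.3811 0.05  ]
blk [0.4367 0.3877 0.05  ]
blk [0.4429 0.4457 0.05  ]
hinge [0.5807 0.2752 0.045 ]
hinge [0.572  0.1484 0.045 ]
crate [ 0.6231 -0.0013  0.06  ]
crate [ 0.6453 -0.124   0.06  ]
crate [ 0.5098 -0.1454  0.06  ]
crate [ 0.4994 -0.0177  0.06  ]
rim [0.4734 0.2843 0.045 ]
rim [0.5807 0.2752 0.045 ]
rim [0.572  0.1484 0.045 ]
rim [0.4611 0.1559 0.045 ]
```

```bash
cat >> h.py <<'E'
from scipy.spatial.transform import Rotation as Ro
from workcell import monitor
def go(pos,rpy):
    "total shift/turn (units) from measured pose, shift in tool axes before turning"
    o=monitor.get_obs();R=Ro.from_euler("xyz",o["tcp_rot"],degrees=True)
    d=R.inv().apply(np.array(pos)-o["ee_pos"])/.04
    w=(R.inv()*Ro.from_euler("xyz",rpy,degrees=True)).as_rotvec()/.1
    print(np.round(d,2),np.round(w,2),"q",np.round(o["q"],1),"p",np.round(o["ee_pos"],4),"rpy",np.round(o["tcp_rot"],2),"F",np.round(o["wrist_force"],1),"t",o["time"],"op",o["opening"])
E
python3 - <<'E'
from h import *
print(tri((302,130),(362,160)),"cabinet front top left?")
print(tri((303,168),(378,240)))
go((.519,.2195,.33),(180,0,175.6))
E
```

```text
[0.67093459 0.236483   0.18867893] cabinet front top left?
[ 0.71250504  0.2368715  -0.05412055]
[-11.33  -5.38   1.86] [-0.01 -0.   -1.59] q [76.5  5.  10.  95.1  0.  90. ] p [0.1285 0.5348 0.4041] rpy [-179.93   -0.    166.49] F [ 0.8  0.6 -0.9] t 0.1 op 0.0855844817585059
```

>>> carry_out(
  targets="-0.71 -0.34 0.1 0 0 0 0.33;-0.71 -0.34 0.1 0 0 0 0.33;-0.71 -0.34 0.1 0 0 0 0.33;-0.71 -0.34 0.1 0 0 0 0.33;-0.71 -0.34 0.1 0 0 0 0.33;-0.71 -0.34 0.1 0 0 0 0.33;-0.71 -0.34 0.1 0 0 0 0.33;-0.71 -0.34 0.1 0 0 0 0.33",
)

```text
time: 0.77
ee_pos: [0.3249, 0.3747, 0.3722]
tcp_rot: [-180.0, -0.0, 166.5]
wrist_force: [-0.1, -0.3, 0.1]
opening: 0.057
grasp_force: 0.0
```

>>> carry_out(
  targets="-0.71 -0.34 0.1 0 0 0 0.33;-0.71 -0.34 0.1 0 0 0 0.33;-0.71 -0.34 0.1 0 0 0 0.33;-0.71 -0.34 0.1 0 0 0 0.33;-0.71 -0.34 0.1 0 0 0 0.33;-0.71 -0.34 0.1 0 0 -0.5 0.33;-0.71 -0.34 0.1 0 0 -0.5 0.33;-0.71 -0.34 0.1 0 0 -0.6 0.33",
)

```text
time: 1.43
ee_pos: [0.5233, 0.2194, 0.3402]
tcp_rot: [-180.0, -0.0, 175.8]
wrist_force: [-0.0, 0.5, 0.6]
opening: 0.057
grasp_force: 0.0
```

```bash
python3 -c "
from h import *
go((.519,.2195,.207),(180,0,175.6))"
```

```text
[ 0.11 -0.01  3.33] [-0.   -0.    0.03] q [22.8  6.5  4.6 88.1 -0.  27. ] p [0.5233 0.2194 0.3402] rpy [-1.7999e+02 -2.0000e-02  1.7577e+02] F [-0.   0.5  0.6] t 1.4333 op 0.05695157424739758
```

>>> carry_out(
  targets="0.11 0 0.5 0 0 0 0.33;0 0 0.6 0 0 0 0.33;0 0 0.6 0 0 0 0.33;0 0 0.6 0 0 0 0.33;0 0 0.5 0 0 0 0.33;0 0 0.35 0 0 0 0.33;0 0 0.15 0 0 0 0.33;0 0 0 0 0 0 0.33",
)

```text
time: 2.1
ee_pos: [0.5174, 0.2209, 0.2069]
tcp_rot: [-179.9, -0.2, 175.7]
wrist_force: [-0.4, 0.2, -0.2]
opening: 0.0568
grasp_force: 0.0
```

>>> carry_out(
  targets="0 0 0 0 0 0 -1;0 0 0 0 0 0 -1;0 0 0 0 0 0 -1;0 0 0 0 0 0 -1;0 0 0 0 0 0 -1;0 0 0 0 0 0 -1;0 0 0 0 0 0 -1;0 0 -0.2 0 0 0 -1",
  newtons=40,
)

```text
time: 2.77
ee_pos: [0.5176, 0.221, 0.2159]
tcp_rot: [-180.0, -0.1, 175.7]
wrist_force: [-0.5, -0.4, -1.7]
opening: 0.0409
grasp_force: 37.4
```

>>> carry_out(
  targets="0 0 -0.3 0 0 0 -1;0 0 -0.4 0 0 0 -1;0 0 -0.5 0 0 0 -1;0 0 -0.5 0 0 0 -1;0 0 -0.5 0 0 0 -1;0 0 -0.4 0 0 0 -1;0 0 -0.2 0 0 0 -1;0 0 0 0 0 0 -1",
)

```text
time: 3.43
ee_pos: [0.5182, 0.2212, 0.3313]
tcp_rot: [179.9, 0.2, 175.7]
wrist_force: [-0.4, -0.2, 0.1]
opening: 0.0405
grasp_force: 37.4
```

Run:
```python
from h import *
from workcell import camera
a=camera("scene");cv2.imwrite("pics/lift.png",cv2.resize(a[120:400,150:520,::-1],None,fx=2,fy=2))
go((.567,-.072,.26),(180,0,175.6))
```

```text
[-1.77 -7.22  1.74] [0.01 0.01 0.01] q [23.1  5.9  2.7 86.8  0.  27.5] p [0.518  0.2212 0.3295] rpy [1.7996e+02 7.0000e-02 1.7566e+02] F [ 0.3 -0.3 -0.8] t 3.4833 op 0.04042239424528954
```

View pics/lift.png

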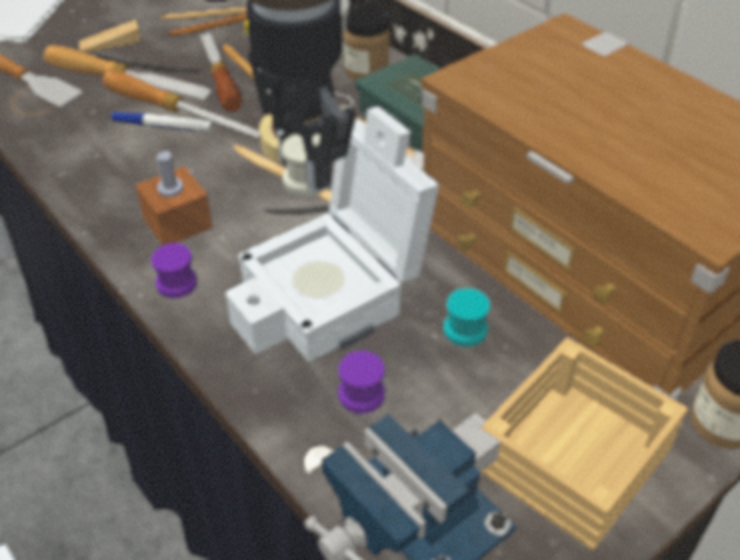

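The casting is held between the fingers at (295,160), and the recess is empty.

>>> carry_out(
  targets="-0.1 -0.5 0 0 0 0 -1;-0.2 -0.8 0 0 0 0 -1;-0.2 -0.9 0 0 0 0 -1;-0.25 -0.9 0 0 0 0 -1;-0.25 -0.9 0 0 0 0 -1;-0.25 -0.9 0 0 0 0 -1;-0.25 -0.9 0 0 0 0 -1;-0.2 -0.8 0 0 0 0 -1",
)

```text
time: 4.15
ee_pos: [0.5656, -0.0494, 0.3272]
tcp_rot: [-180.0, -0.1, 175.6]
wrist_force: [0.4, 1.3, -0.3]
opening: 0.0404
grasp_force: 37.4
```

>>> carry_out(
  targets="-0.07 -0.6 0 0 0 0 -1;0 0 0.3 0 0 0 -1;0 0 0.6 0 0 0 -1;0 0 0.7 0 0 0 -1;0 0 0.6 0 0 0 -1;0 0 0.4 0 0 0 -1;0 0 0.2 0 0 0 -1;0 0 0 0 0 0 -1",
)

```text
time: 4.82
ee_pos: [0.5657, -0.071, 0.2137]
tcp_rot: [180.0, -0.3, 175.7]
wrist_force: [0.1, 0.3, -0.6]
opening: 0.0404
grasp_force: 37.4
```

>>> carry_out(
  targets="0 0 0 0 0 0 0.3;0 0 0 0 0 0 0.3;0 0 0 0 0 0 0.3;0 0 0 0 0 0 0.3;0 0 -0.3 0 0 0 0.3;0 0 -0.7 0 0 0 0.3;0 0 -0.9 0 0 0 0.3;0 0 -0.9 0 0 0 0.3",
)

```text
time: 5.48
ee_pos: [0.5662, -0.0713, 0.3308]
tcp_rot: [180.0, -0.0, 175.7]
wrist_force: [-0.2, 0.3, 0.4]
opening: 0.0555
grasp_force: 0.0
```

Run:
```python
from h import *
from workcell import camera
T=lambda u,v:((u+.5)/3.8-.5+165,(v+.5)/3.8-.5+155)
S=lambda u,v:((u+.5)/4-.5+210,(v+.5)/4-.5+165)
P=tri(T(587,87),S(521,95));print("lidhole",P)
h=np.array([.520+.055*.997,.2154-.055*.077]);ex=np.array([.997,-.077])
b=(P[:2]-h)@ex;print("ang",np.degrees(np.arctan2(P[2]-.045,-b)),"d",np.hypot(b,P[2]-.045),"y",(P[:2]-h)@np.array([.077,.997]))
for a in np.radians([93,97,100,103]):
    e=h-ex*(np.cos(a)*.11)+ex*np.sin(a)*.023;print(np.degrees(a),"edge",e,.045+.11*np.sin(a)+.023*np.cos(a))
print("cabinet lower front",onz("top",(330,165),.0),onz("top",(330,130),.19),onz("top",(400,130),.19))
a=camera("scene");cv2.imwrite("pics/crate.png",cv2.resize(a[150:400,250:520,::-1],None,fx=2,fy=2))
go((.655,.20,.40),(180,0,175.6))
```

```text
lidhole [0.59706649 0.20930869 0.17195355]
ang 99.96602893502828 d 0.1288985588082826 y -0.00013891569175519063
93.0 edge [0.60347426 0.20895314] 0.1536455218294154
97.0 edge [0.61096049 0.20837497] 0.15137708178222703
100.0 edge [0.61646162 0.20795011] 0.1493349447450035
103.0 edge [0.62184866 0.20753406] 0.147006832876467
cabinet lower front [0.68192903 0.1950083  0.        ] [0.6683257  0.19561503 0.19      ] [0.67322637 0.08870972 0.19      ]
[-1.7   6.93 -1.5 ] [-0.    0.1   0.01] q [-7.2  6.7  4.7 87.4 -0.  -2.8] p [ 0.5668 -0.0714  0.3393] rpy [-179.97    0.56  175.66] F [-1.4  0.5  5.1] t 5.5333 op 0.05580365617379968
```

View pics/crate.png

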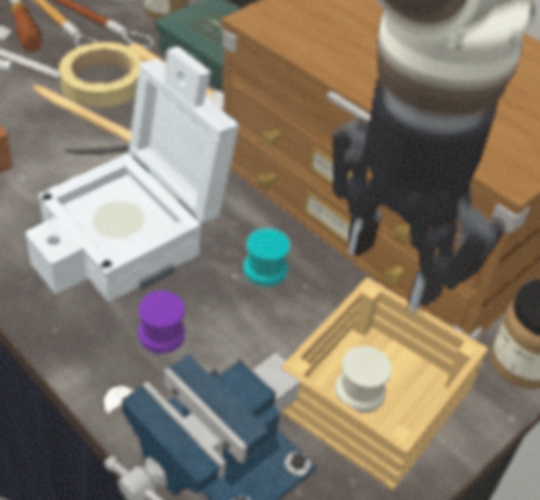

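The casting lies in the crate at (362,378). The lid stands at about 100°. Next I go behind the lid with closed fingers.

>>> carry_out(
  targets="0 0.2 -0.7 0 0 0 -1;0 0.5 -0.7 0 0 0 -1;0 0.8 -0.6 0 0 0 -1;0 0.9 0 0 0 0 -1;-0.2 0.9 0 0 0 0 -1;-0.3 0.9 0 0 0 0 -1;-0.3 0.9 0 0 0 0 -1;-0.3 0.9 0 0 0 0 -1",
)

```text
time: 6.2
ee_pos: [0.6287, 0.1663, 0.4104]
tcp_rot: [180.0, 0.1, 175.7]
wrist_force: [-0.0, -0.2, 0.1]
opening: 0.0001
grasp_force: 0.0
```

>>> carry_out(
  targets="-0.2 0.7 0 0 0 0 -1;-0.11 0.43 0 0 0 0 -1;0 0 0 0 0 0 -1;0 0 0 0 0 0 -1;0 0 0 0 0 0 -1;0 0 0 0 0 0 -1;0 0 0 0 0 0 -1;0 0 0 0 0 0 -1",
)

```text
time: 6.87
ee_pos: [0.6443, 0.2078, 0.4093]
tcp_rot: [180.0, 0.0, 175.6]
wrist_force: [-0.1, -0.1, 0.4]
opening: 0.0002
grasp_force: 0.0
```

```bash
python3 -c "
from h import *
go((.643,.209,.312),(180,0,175.6))"
```

```text
[0.04 0.03 2.43] [ 0.    0.01 -0.  ] q [17.9 24.1 33.6 99.5 -0.  22.3] p [0.6443 0.2078 0.4093] rpy [1.7999e+02 4.0000e-02 1.7559e+02] F [-0.1 -0.1  0.4] t 6.8667 op 0.00022708410532117158
```

>>> carry_out(
  targets="0 0 0.3 0 0 0 -1;0 0 0.4 0 0 0 -1;0 0 0.4 0 0 0 -1;0 0 0.4 0 0 0 -1;0 0 0.4 0 0 0 -1;0 0 0.3 0 0 0 -1;0 0 0.23 0 0 0 -1;0 0 0 0 0 0 -1",
)

```text
time: 7.53
ee_pos: [0.6442, 0.2082, 0.3095]
tcp_rot: [-179.9, -0.1, 175.6]
wrist_force: [-0.7, -1.0, -0.6]
opening: -0.0001
grasp_force: 0.0
```

>>> carry_out(
  targets="0.2 0 0 0 0 0 -1;0.2 0 0 0 0 0 -1;0.2 0 0 0 0 0 -1;0.2 0 0 0 0 0 -1;0.2 0 0 0 0 0 -1;0.2 0 0 0 0 0 -1;0.2 0 0 0 0 0 -1;0.2 0 0 0 0 0 -1",
)

```text
time: 8.2
ee_pos: [0.5798, 0.2137, 0.3118]
tcp_rot: [180.0, 0.0, 175.7]
wrist_force: [2.3, -0.4, 2.1]
opening: 0.0003
grasp_force: 1.3
```

>>> carry_out(
  targets="0.24 0 0.05 0 0 0 -1;0.24 0 0.05 0 0 0 -1;0.27 0 0.12 0 0 0 -1;0.27 0 0.12 0 0 0 -1;0.25 0 0.19 0 0 0 -1;0.25 0 0.19 0 0 0 -1;0.18 0 0.25 0 0 0 -1;0.18 0 0.25 0 0 0 -1",
)

```text
time: 8.87
ee_pos: [0.5044, 0.2193, 0.2621]
tcp_rot: [-180.0, -0.1, 175.7]
wrist_force: [0.5, 0.2, 1.1]
opening: 0.0001
grasp_force: 0.5
```

Run:
```python
from h import *
from workcell import camera
a=camera("scene");cv2.imwrite("pics/lid1.png",cv2.resize(a[150:350,200:420,::-1],None,fx=2.5,fy=2.5))
go((.5,.2,.25),(180,0,175.6))
```

```text
[ 0.04 -0.48  0.25] [-0.02 -0.04  0.02] q [23.5  4.6 -6.3 79.3  0.  27.8] p [0.5033 0.2192 0.2599] rpy [-179.91   -0.24  175.69] F [-0.1  1.1 -1.7] t 8.9167 op -0.00041827373753984434
```

View pics/lid1.png

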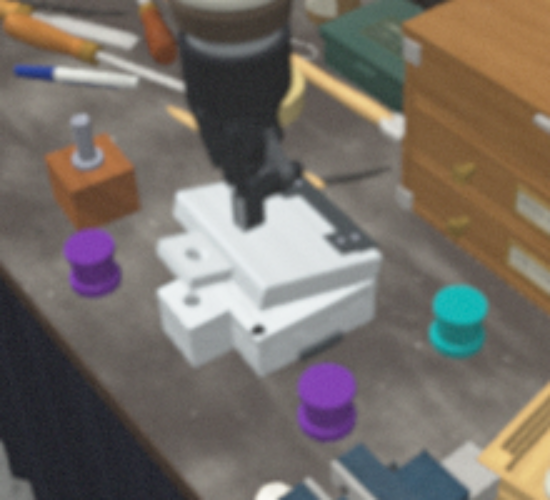

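The lid is nearly down, at about 15°, with the fingertips on it at (245,215).

>>> carry_out(
  targets="0.1 0 0.08 0 0 0 -1;0.05 0 0.08 0 0 0 -1;0.05 0 0.08 0 0 0 -1;0 0 0.06 0 0 0 -1;0 0 0.05 0 0 0 -1;0 0 0.04 0 0 0 -1;0 0 0 0 0 0 -1;0 0 0 0 0 0 -1",
)

```text
time: 9.58
ee_pos: [0.4979, 0.2199, 0.247]
tcp_rot: [-180.0, -0.0, 175.7]
wrist_force: [-0.5, 0.1, 0.1]
opening: -0.0001
grasp_force: 0.0
```

>>> carry_out(
  targets="0 0 0.02 0 0 0 -1;0 0 0.02 0 0 0 -1;0 0 0.02 0 0 0 -1;0 0 0.02 0 0 0 -1;0 0 0.02 0 0 0 -1;0 0 0.02 0 0 0 -1;0 0 0.01 0 0 0 -1;0 0 0 0 0 0 -1",
)

```text
time: 10.25
ee_pos: [0.4975, 0.2199, 0.2423]
tcp_rot: [180.0, -0.0, 175.7]
wrist_force: [-4.3, 0.2, 6.8]
opening: 0.0002
grasp_force: 3.5
```

>>> carry_out(
  targets="0 0 -0.4 0 0 0 -1;0 0 -0.8 0 0 0 -1;0 0 -0.9 0 0 0 0;0.18 0.8 -0.2 0 0 0 0;0.18 0.8 0 0 0 0 0;0.18 0.8 0 0 0 0 0;0.18 0.8 0 0 0 0 0;0.18 0.8 0 0 0 0 0",
)

```text
time: 10.92
ee_pos: [0.4737, 0.3836, 0.3338]
tcp_rot: [180.0, 0.0, 175.6]
wrist_force: [0.8, -0.4, 0.0]
opening: 0.0428
grasp_force: 0.0
```

>>> carry_out(
  targets="0.18 0.78 0 0 0 0 0;0 0 0 0 0 0 0;0 0 0 0 0 0 0;0 0 0 0 0 0 0;0 0 0 0 0 0 0;0 0 0 0 0 0 0;0 0 0 0 0 0 0;0 0 0 0 0 0 0",
)

```text
time: 11.58
ee_pos: [0.4694, 0.4131, 0.3342]
tcp_rot: [180.0, 0.0, 175.6]
wrist_force: [-0.8, -0.2, -0.0]
opening: 0.0431
grasp_force: 0.0
```

Run:
```python
from h import *
from workcell import camera
go((.469,.4138,.237),(180,0,175.6))
a=camera("top");cv2.imwrite("pics/top2.png",cv2.resize(a[190:320,220:380,::-1],None,fx=4.5,fy=4.5,interpolation=cv2.INTER_CUBIC))
a=camera("scene");cv2.imwrite("pics/sc2.png",cv2.resize(a[150:310,200:400,::-1],None,fx=3.7,fy=3.7,interpolation=cv2.INTER_CUBIC))
```

```text
[0.01 0.02 2.43] [0. 0. 0.] q [41.3 14.6 13.2 88.6 -0.  45.7] p [0.4694 0.4131 0.3342] rpy [1.7999e+02 2.0000e-02 1.7560e+02] F [-0.8 -0.2 -0. ] t 11.5833 op 0.0430598971182191
```

View pics/top2.png

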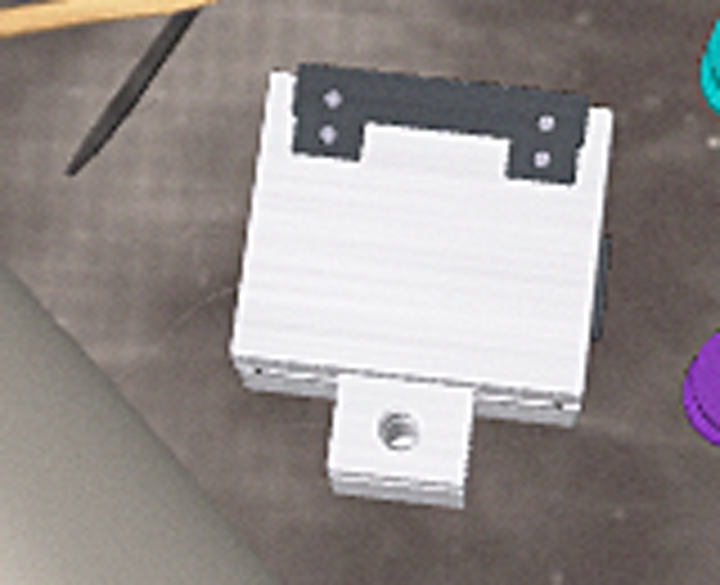

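The lid is down, and its hole is at (398,431) in the crop. Now I grasp the pin.

>>> carry_out(
  targets="0 0 0.3 0 0 0 0;0.01 0.02 0.4 0 0 0 0;0 0 0.5 0 0 0 0;0 0 0.5 0 0 0 0;0 0 0.4 0 0 0 0;0 0 0.25 0 0 0 0;0 0 0.08 0 0 0 0;0 0 0 0 0 0 0",
)

```text
time: 12.35
ee_pos: [0.4686, 0.4145, 0.2357]
tcp_rot: [-179.9, -0.1, 175.7]
wrist_force: [0.4, 0.7, -0.3]
opening: 0.0426
grasp_force: 0.0
```

>>> carry_out(
  targets="0 0 0 0 0 0 -1;0 0 0 0 0 0 -1;0 0 0 0 0 0 -1;0 0 0 0 0 0 -1;0 0 0 0 0 0 -1;0 0 0 0 0 0 -1;0 0 0 0 0 0 -1;0 0 0 0 0 0 -1",
  newtons=80,
)

```text
time: 13.02
ee_pos: [0.4691, 0.4146, 0.2381]
tcp_rot: [179.9, 0.1, 175.6]
wrist_force: [-1.1, -2.0, 5.6]
opening: 0.0136
grasp_force: 77.9
```

Run:
```python
from h import *
p=((398.5)/4.5-.5+220,(431.5)/4.5-.5+190);print(onz("top",p,.0615))
go((.469,.4138,.237),(180,0,175.6))
```

```text
[0.44812404 0.22179489 0.0615    ]
[ 0.   -0.02  0.03] [0.01 0.02 0.01] q [41.5 15.2  3.4 78.  -0.  45.8] p [0.4691 0.4146 0.2381] rpy [1.7994e+02 9.0000e-02 1.7565e+02] F [-1.1 -2.   5.6] t 13.0167 op 0.013557369801262448
```

>>> carry_out(
  targets="0 0 -0.1 0 0 0 -1;0 0 -0.2 0 0 0 -1;0 0 -0.3 0 0 0 -1;0 0 -0.4 0 0 0 -1;0 0 -0.5 0 0 0 -1;0 0 -0.5 0 0 0 -1;0 0 -0.4 0 0 0 -1;0 0 -0.1 0 0 0 -1",
)

```text
time: 13.68
ee_pos: [0.469, 0.4149, 0.3411]
tcp_rot: [179.8, 0.2, 175.7]
wrist_force: [0.2, 0.1, -0.4]
opening: 0.0137
grasp_force: 78.0
```

Run:
```python
from h import *
go((.448,.2215,.335),(180,0,175.6))
```

```text
[ 0.16 -4.86  0.13] [0.04 0.04 0.01] q [41.5 14.6 13.9 89.1  0.  45.8] p [0.469  0.4149 0.3411] rpy [179.78   0.2  175.66] F [ 0.2  0.1 -0.4] t 13.6833 op 0.013713945184999519
```

>>> carry_out(
  targets="0 -0.4 0 0 0 0 -1;0.02 -0.7 0 0 0 0 -1;0.02 -0.75 0 0 0 0 -1;0.03 -0.75 0 0 0 0 -1;0.03 -0.75 0 0 0 0 -1;0.03 -0.7 0 0 0 0 -1;0.02 -0.5 0.3 0 0 0 -1;0.01 -0.31 0.3 0 0 0 -1",
)

```text
time: 14.35
ee_pos: [0.4475, 0.2195, 0.3133]
tcp_rot: [180.0, 0.1, 175.6]
wrist_force: [0.5, -0.8, -0.7]
opening: 0.014
grasp_force: 78.1
```

>>> carry_out(
  targets="0 0 0.1 0 0 0 -1;0 0 0 0 0 0 -1;0 0 0 0 0 0 -1;0 0 0 0 0 0 -1;0 0 0 0 0 0 -1;0 0 0 0 0 0 -1;0 0 0 0 0 0 -1;0 0 0 0 0 0 -1",
)

```text
time: 15.02
ee_pos: [0.4478, 0.2216, 0.3088]
tcp_rot: [180.0, 0.0, 175.7]
wrist_force: [-0.1, -1.5, -0.8]
opening: 0.0133
grasp_force: 78.1
```

Run:
```python
from h import *
from workcell import camera
a=camera("top");A=cv2.resize(a[230:320,260:360,::-1],None,fx=4,fy=4,interpolation=cv2.INTER_CUBIC)
b=camera("scene");B=cv2.resize(b[215:305,235:335,::-1],None,fx=4,fy=4,interpolation=cv2.INTER_CUBIC)
cv2.imwrite("pics/ins.png",np.hstack([A,B]))
go((.448,.2215,.306),(180,0,175.6))
print(proj("top",[.448,.2215,.0615]),proj("scene",[.448,.2215,.0615]))
```

```text
[-0.01  0.    0.07] [ 0.   -0.    0.01] q [26.3 -2.8 -8.4 84.4  0.  30.6] p [0.4477 0.2214 0.3087] rpy [180.    -0.   175.67] F [-0.3  0.1  0.1] t 15.1167 op 0.01406264192585778
[[308.23095276 285.47118786]] [[275.71692383 262.75364198]]
```

View pics/ins.png

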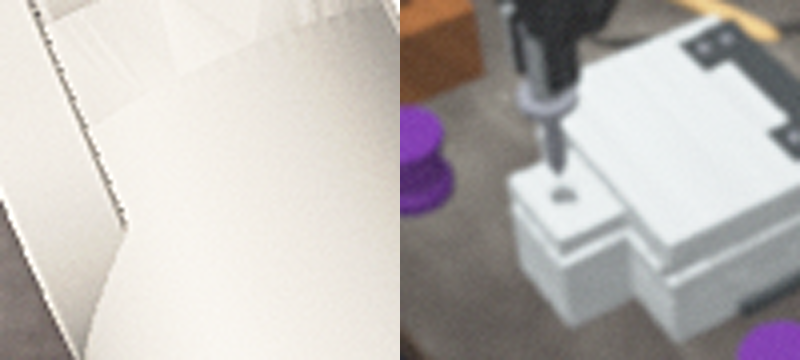

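The pin tip is at (560,173) and the hole at (565,195), which lines up to within about 1 mm. I lower it with a small nudge.

>>> carry_out(
  targets="-0.01 -0.01 0.1 0 0 0 -1;0 0 0.1 0 0 0 -1;0 0 0.1 0 0 0 -1;0 0 0.1 0 0 0 -1;0 0 0.1 0 0 0 -1;0 0 0.1 0 0 0 -1;0 0 0.1 0 0 0 -1;0 0 0 0 0 0 -1",
)

```text
time: 15.78
ee_pos: [0.448, 0.2208, 0.2797]
tcp_rot: [-180.0, -0.0, 175.7]
wrist_force: [1.3, -1.0, -0.7]
opening: 0.0138
grasp_force: 78.1
```

>>> carry_out(
  targets="0 0 0.08 0 0 0 -1;0 0 0.08 0 0 0 -1;0 0 0.08 0 0 0 -1;0 0 0.08 0 0 0 -1;0 0 0.08 0 0 0 -1;0 0 0.08 0 0 0 -1;0 0 0.08 0 0 0 -1;0 0 0 0 0 0 -1",
)

```text
time: 16.45
ee_pos: [0.4481, 0.2208, 0.2576]
tcp_rot: [-180.0, -0.0, 175.7]
wrist_force: [1.8, -0.4, -0.3]
opening: 0.0142
grasp_force: 78.1
```

>>> carry_out(
  targets="0 0 0.04 0 0 0 -1;0 0 0.04 0 0 0 -1;0 0 0.04 0 0 0 -1;0 0 0.04 0 0 0 -1;0 0 0.04 0 0 0 -1;0 0 0.03 0 0 0 -1;0 0 0 0 0 0 -1;0 0 0 0 0 0 -1",
)

```text
time: 17.12
ee_pos: [0.4481, 0.2208, 0.2491]
tcp_rot: [-180.0, 0.0, 175.7]
wrist_force: [2.2, 0.1, 0.4]
opening: 0.0138
grasp_force: 78.1
```

>>> carry_out(
  targets="0 0 0.03 0 0 0 -1;0 0 0.03 0 0 0 -1;0 0 0.03 0 0 0 -1;0 0 0.03 0 0 0 -1;0 0 0 0 0 0 -1;0 0 0 0 0 0 -1;0 0 0 0 0 0 -1;0 0 0 0 0 0 -1",
  newtons=110,
)

```text
time: 17.78
ee_pos: [0.448, 0.2208, 0.2445]
tcp_rot: [180.0, -0.0, 175.7]
wrist_force: [-1.5, -2.1, 5.1]
opening: 0.0131
grasp_force: 107.4
```

>>> carry_out(
  targets="0 0 0.03 0 0 0 -1;0 0 0.03 0 0 0 -1;0 0 0.02 0 0 0 -1;0 0 0 0 0 0 -1;0 0 0 0 0 0 -1;0 0 0 0 0 0 -1;0 0 0 0 0 0 -1;0 0 0 0 0 0 -1",
)

```text
time: 18.45
ee_pos: [0.4478, 0.2208, 0.2424]
tcp_rot: [180.0, 0.0, 175.7]
wrist_force: [-5.8, -3.7, 15.3]
opening: 0.0131
grasp_force: 108.9
```

>>> carry_out(
  targets="0 0 0.03 0 0 0 -1;0 0 0.02 0 0 0 -1;0 0 0 0 0 0 -1;0 0 0 0 0 0 -1;0 0 0 0 0 0 -1;0 0 0 0 0 0 -1;0 0 0 0 0 0 -1;0 0 0 0 0 0 -1",
)

```text
time: 19.12
ee_pos: [0.4478, 0.2208, 0.2413]
tcp_rot: [180.0, 0.0, 175.7]
wrist_force: [-8.0, -4.3, 22.6]
opening: 0.0134
grasp_force: 110.0
```

Run:
```python
from h import *
from workcell import camera
b=camera("scene");B=cv2.resize(b[195:305,250:350,::-1],None,fx=4,fy=4,interpolation=cv2.INTER_CUBIC)
A=cv2.resize(cv2.imread("pics/ins.png")[:,400:],(400,360));B=B[:440]
cv2.imwrite("pics/end.png",B)
go((.448,.2208,.242),(180,0,175.6))
```

```text
[-0.01 -0.   -0.02] [0.01 0.01 0.01] q [ 26.2  -2.  -15.1  76.8   0.   30.6] p [0.4478 0.2208 0.2413] rpy [1.7995e+02 5.0000e-02 1.7567e+02] F [-9.2 -4.9 23.3] t 19.1667 op 0.01319502392484587
```

View pics/end.png

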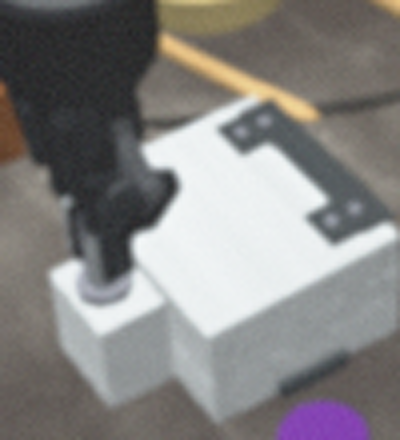

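The gap between the halves is gone, and the collar sits on the tab at (105,290). The push is steady at about 23 N, well over the 6 N needed, so I hand in.

```bash
python3 -c "
from workcell import bot
print(bot.job_done())"
```

```text
the job is handed in; nothing more can be done
None
```

I handed the job in after about 19 s of robot time: the casting is in the crate, the lid is closed, and the pin is seated and still held down at about 23 N. The last picture shows the halves flush; that the fingers touch only the pin I judged from the geometry and force direction, not a close look.

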